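Lock a post holder in the slotted rail and mount the lens

TASK

Push the hammer-shaped foot of the post holder down through the slot of the bench rail, half-way between the lamp and the screen, and give it a quarter turn so that the foot catches squarely under the rail's lips. Then take the framed lens (not the smaller slit plate) out of the wooden block and seat its stem fully home in the holder, upright, with the lens facing along the rail from lamp to screen. Leave the slit plate, the calculator and the bottle where they are.

Things in the scene. Friction and masses are not known exactly. Their poses are not given: they have to be found in the camera images.
- rail: slotted aluminium channel rail fixed to the bench, 480 mm long (its y), 60 wide (its x), 40 high; origin under its middle, at bench height. The open slot along the middle of its top is 22 wide, the lips either side of it 6 thick; inside it is 52 wide and 28 deep below the lips.
- halfway (a point): point on the rail's centreline at the height of the rail's top (40 mm above the bench), half-way between lamp and screen; its y runs along the rail towards the screen, x across the rail, z up. Between lamp and screen the rail is free for 120 mm to either side of it.
- lamp (a point): centre of the black cylindrical lamp (44 mm diameter, 56 long, axis along the rail) standing fixed on the rail, 80 mm above the rail's top, 150 mm from the half-way point; highest point 142 mm above the bench.
- screen (a point): centre of the upright white screen (70 wide, 80 high) fixed on the rail, 80 mm above the rail's top, 150 mm from the half-way point; its top is 163 mm above the bench.
- holder_mid (a point): centre of the loose metal post holder (0.16 kg, 60 mm high; starts standing on its foot), 30 mm above its underside; x = long axis of the foot, z up. Body 40 (x) by 30 (y), from 8 below to 30 above this point: grasp its 30 mm flats. Flange under it 38 diameter, 5 thick, underside 13 below this point; it rests on the rail's top when the foot is through the slot.
- foot (a point): underside of the holder's hammer foot, 30 mm below the holder's centre. Foot 44 long (x) by 18 wide (y), 8 thick, tapered below; round neck 18 diameter, 9 high, up to the flange. With the flange on the rail the foot has 3 mm of play under the lips and turns freely, either way.
- bore (a point): mouth of the holder's vertical round bore, middle of its top face, 30 mm above its centre; 16.5 diameter, 32 deep, bevelled mouth.
- lens_mid (a point): centre of the square lens frame (loose, 0.09 kg): upright, 56 wide (y), 66 high (z), 14 thick (x), with a round glass lens; x is its facing axis (both faces alike). Frame top 33 mm above this point; best pinched across the 14 mm thickness at the solid, 13 mm high top bar. Starts upright in either hole of the block. Home in the holder, this point is 67 mm above the holder's centre.
- shoulder (a point): underside of the lens's round shoulder (26 diameter, 4 thick), 37 mm below the lens's centre; starts on the block's top, and rests on the holder's top when home. Below it the round stem, 13 diameter, 28 long, tapered tip.
- slit_mid (a point): centre of the slit plate's frame, a smaller look-alike (40 wide, 50 high, 14 thick, narrow vertical slit, same stem) standing in the block's other hole; to be left alone.
- block: wooden storage block fixed to the bench, 60 (x) by 190 (y) by 36 high, origin under its middle; two round holes 15 diameter, 31 deep, at y = -60 and +60 mm.
- calculator: pocket calculator 130 by 72 by 15 lying beyond the rail; origin under its middle; leave alone.
- bottle: upright drinks bottle, 66 diameter, 200 high, origin under its middle; leave alone.
Mind the look-alikes: they are no part of the job. What is shaped like the part that bears holder_mid but blue is not meant.

How it is judged:
By the outcome, as a careful person would: the job done as asked, in the order asked, and still so for the second after the job is handed in, with the robot touching nothing.
It also fails if it takes over 64 s, if anything falls off the work surface, if the arm or the gripper's body presses on something with over 40 N, if the wrist force passes 120 N, or if a joint passes its speed limit or range.

ROBOT

A 6-joint arm with a two-finger parallel gripper is mounted at the origin on the work surface. World frame = base frame: x ahead of the robot, y to its left, z up, the work surface at z = 0. Lengths are in m, angles in degrees, forces in N, time in s.
With the tool pointing down it reaches from about 0.35 to 0.875 m from the base axis. Payload 4.2 kg.
Tool frame: the origin (TCP) lies at the very end of the fingers, on their centre line; the grasp point (between the pads) lies behind it (r.grip_point_offset is the z of the grasp point in the tool frame, in m); z points along the fingers, y is the direction in which the jaws open and shut (so a half turn about z gives the same grasp; the last joint's range is limited). The gripper opens to 87 mm and grips with 3 to 60 N. Pads are 19 mm wide; open, the fingers measure 117 mm over their backs; the gripper's body (75 mm by 190 mm) begins 51 mm behind the grasp point.
Start: joints at [-54.626, 22.042, 0.453, 0, -68.411, -14.817], TCP at [0.219, -0.585, 0.223] pointing down, gripper open.
Joint ranges: [-179.83, 179.83], [-69.29, 118.12], [-61.27, 80.66], [-181.25, 117.63], [-171.15, -9.14], [-177.46, 177.46]. Speed limits (degrees/s): [159.86, 159.86, 180, 180, 180, 180].

INTERFACE

Orientations are given as a 3x3 rotation matrix whose columns are the frame's x, y, z axes.
In Python, from station import r, capture, workorder gives the robot as it stands. The module is installed in compiled form; this text tells all that it offers.
- The arm moves only by the shell command python3 -m crank 'ROWS'. ROWS is JSON, a list of rows, each an object with "delta_rot": the turn, a rotation vector about the tool's x, y, z in rad, a list of three; "linear": the shift along the tool's x, y, z in m, a list of three; "gripper": the opening in per cent of the stroke, from 0 (shut) to 100 (fully open). A call has 1 to 10 rows; each row shifts and turns the commanded pose from where the row before left it, along the tool's axes as they then stand; what a row does not reach is not made up. A row lasts 1/8 s, in which the tool goes at most 62.5 mm and 10.7 degrees, less where a joint would pass 70% of its speed; a pose out of reach is approached as far as the arm can. A call is refused whole if a number of a shift passes 0.0625 or a number of a turn 0.188, either way. A call with a gripper value outside its range is refused whole. The fingers move at their own pace and stop on an object; the grip force is fixed at half the most. Time passes only in rows, so rows that do not move let the fingers close. It gives the time, the measured TCP pose, the force and the opening at its end, in the units of the state.
- r.sense(): the state, without advancing time (a new reading comes with each control period).
- capture(name): name is "scene" or "top" or "wrist"; returns a dict with "img" (384x512x3 uint8, blue, green, red), "fx", "fy", "cx", "cy" (pixels), "world_from_camera" (4x4, takes a point from camera to world coordinates). Camera axes: x right, y down, z forward; pixel columns grow to the right and rows downward; lengths in m; the calibration is good to about 2 mm. A picture is of the moment at which its call begins. There is no depth.
- workorder.finish_job(): hands the job in, once; it reports no verdict.
The state is a dict: "time_s": time; "joints": joint angles; "joint_velocities": joint speeds; "effort": joint torques, N m; "tcp_pos": TCP position; "ee_rot": TCP orientation; "wrist_force": force on the tool from outside, world axes, zero at the start; "moment": the same for the moment, N m; "gripper_width": opening from 0.0 (shut) to 1.0 (fully open).
Only numpy, scipy, OpenCV 4.12 (cv2) and the standard library are available. Lean on these libraries where they do the work, as an engineer would, in place of code of your own. Each camera call takes 0.05 s, during which the arm holds its last target.

## Working session

There is one attempt and no reset: what is moved stays moved. The work goes in short steps, Python scripts to look and compute and a shell command to move; the robot and the scene stay as the last step left them, time stands still between calls to the robot, and variables do not carry over. Pictures are saved under pics/ and viewed, and the job is handed in when it is done.

```bash
mkdir -p pics
python3 - <<'E'
from station import r, capture
import cv2,numpy as np
for n in ["scene","top","wrist"]:
    c=capture(n); cv2.imwrite(f"pics/{n}0.png",c["img"]); print(n,c["fx"],c["fy"],c["cx"],c["cy"]);print(np.round(c["world_from_camera"],4).tolist())
s=r.sense(); print(s, r.grip_point_offset)
E
```

```text
scene 432.4483844569952 432.4483844569952 262.7342090340419 195.71080158171415
[[-0.8072, 0.4714, -0.3552, 0.9913], [0.59, 0.6281, -0.5073, 0.5113], [-0.0161, -0.6191, -0.7851, 0.9877], [0.0, 0.0, 0.0, 1.0]]
top 375.96102634438535 375.96102634438535 257.4106135916534 192.54537577861763
[[-0.0244, -0.9893, 0.1442, 0.4578], [-0.9997, 0.0247, 0.0002, -0.0839], [-0.0038, -0.1441, -0.9896, 1.2188], [0.0, 0.0, 0.0, 1.0]]
wrist 267.2185525138391 267.2185525138391 254.9114921981004 191.72244910321297
[[-0.3508, 0.8979, 0.266, 0.1458], [0.9364, 0.3356, 0.1021, -0.6131], [0.0024, 0.2849, -0.9586, 0.383], [0.0, 0.0, 0.0, 1.0]]
{'time_s': 0.15, 'joints': array([-5.46253321e+01,  2.20798043e+01,  3.99328013e-01, -1.93950235e-02,
       -6.84120827e+01, -1.48184450e+01]), 'joint_velocities': array([-0.01880666, -0.12058566,  0.23500444,  0.16355081, -0.06431718,
       -0.09283694]), 'effort': array([ 4.15073318e-04, -3.91053951e+01,  1.87586725e+01,  4.22237992e+00,
        1.23550903e-02, -1.45065451e-04]), 'tcp_pos': array([ 0.21932732, -0.58477692,  0.22173342]), 'ee_rot': array([[-9.36371865e-01, -3.51008930e-01, -6.78559059e-04],
       [-3.51009569e-01,  9.36370671e-01,  1.49942502e-03],
       [ 1.09071229e-04,  1.64220012e-03, -9.99998646e-01]]), 'wrist_force': array([ 0.22381321, -0.0417472 , -1.12777676]), 'moment': array([0.03771118, 0.01314234, 0.01071825]), 'gripper_width': 0.9978281187833105} -0.0187
```

View pics/scene0.png

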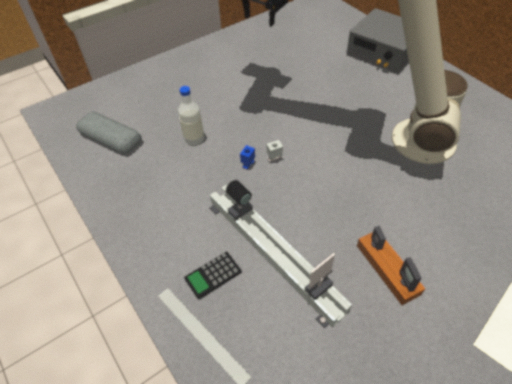

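View pics/top0.png

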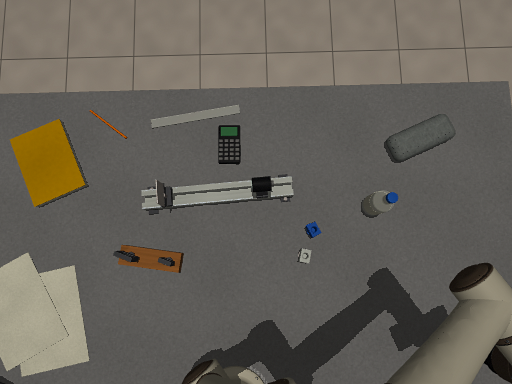

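View pics/wrist0.png

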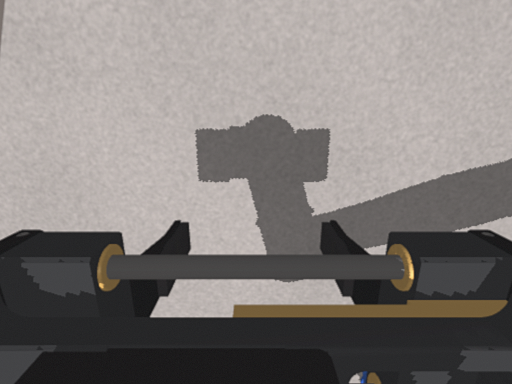

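Run:
```python
import cv2,numpy as np
t=cv2.imread("pics/top0.png"); s=cv2.imread("pics/scene0.png")
def crop(i,x0,y0,x1,y1,k): return cv2.resize(i[y0:y1,x0:x1],None,fx=k,fy=k,interpolation=cv2.INTER_CUBIC)
cv2.imwrite("pics/t1.png",crop(t,100,165,330,275,3.4))
cv2.imwrite("pics/s1.png",crop(s,200,130,440,330,3))
cv2.imwrite("pics/s2.png",crop(t,290,215,330,270,10))
```

```text
(no output)
```

View pics/t1.png

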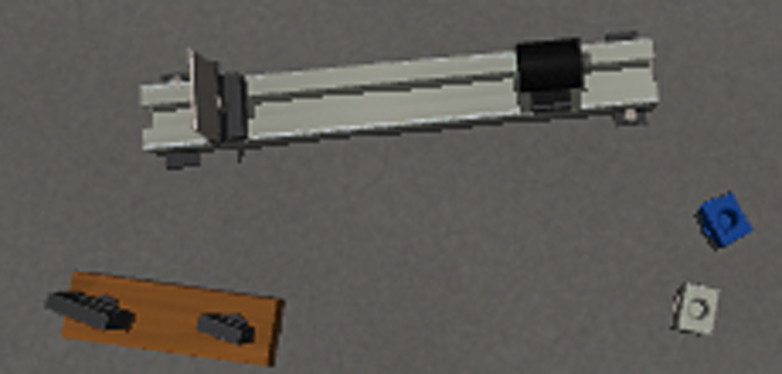

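View pics/s1.png

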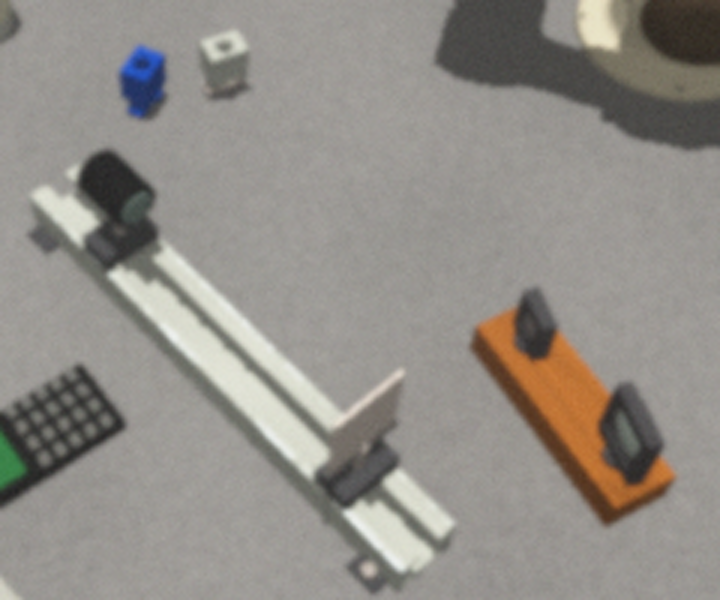

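View pics/s2.png

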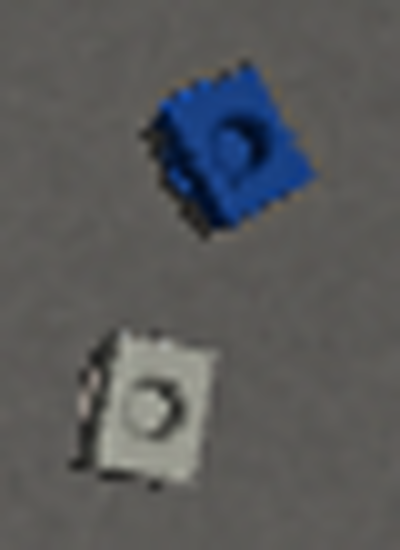

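```bash
cat > h.py <<'E'
from station import r, capture
import cv2,numpy as np
def ray(c,u,v,z):
    T=np.array(c["world_from_camera"]); d=T[:3,:3]@np.array([(u-c["cx"])/c["fx"],(v-c["cy"])/c["fy"],1]); o=T[:3,3]
    return o+d*(z-o[2])/d[2]
def proj(c,p):
    T=np.array(c["world_from_camera"]); q=T[:3,:3].T@(np.asarray(p)-T[:3,3]); return np.array([c["fx"]*q[0]/q[2]+c["cx"],c["fy"]*q[1]/q[2]+c["cy"]])
def st():
    s=r.sense(); R=s["ee_rot"]; 
    print("t",round(s["time_s"],2),"tcp",np.round(s["tcp_pos"],4),"yawY",round(np.degrees(np.arctan2(R[1,1],R[0,1])),2),"tilt",np.round(R[:2,2],4),"F",np.round(s["wrist_force"],1),"g",round(s["gripper_width"],3),"j",np.round(s["joints"],1))
    return s
def plan(target,yawY):
    # deltas from the present pose: rotate about tool z, shift in present tool axes
    s=st(); R=s["ee_rot"]; d=np.asarray(target)-s["tcp_pos"]
    y=np.arctan2(R[1,1],R[0,1]); a=np.radians(yawY)-y; a=(a+np.pi/2)%np.pi-np.pi/2
    def Rz(yaw):
        yv=np.array([np.cos(yaw),np.sin(yaw),0]); z=np.array([0,0,-1.]); x=np.cross(yv,z); return np.array([x,yv,z]).T
    Rt=Rz(y+a); w=cv2.Rodrigues(R.T@Rt)[0].ravel()
    print("world d",np.round(d,4),"tool shift now",np.round(R.T@d,4),"after turn",np.round(Rt.T@d,4),"rotvec",np.round(w,4),"deg",round(np.degrees(a),2),"alt",round(-(np.pi-abs(a))*np.sign(a),3))
E
python3 - <<'E'
from h import *
c=capture("top"); i=c["img"]
def P(x,y,z): return np.round(ray(c,x/3.4+100,y/3.4+165,z),4)
print("hole",P(698,308,.06))
print("holder corners",[P(*p,.06) for p in [(688,282),(719,288),(710,334),(680,328)]])
print("rail top corners",[P(*p,.04) for p in [(141,87),(653,39),(657,104),(145,150)]])
print("slot line", [P(*p,.04) for p in [(260,92),(510,68)]])
print("block top corners",[P(*p,.036) for p in [(72,272),(284,300),(274,366),(62,337)]])
print("lens top bar (.138)",[P(*p,.036+.07) for p in [(48,300),(120,325)]])
print("lamp",P(548,64,.12),"screen",P(204,95,.12))
st()
E
```

```text
hole [ 0.4295 -0.2244  0.06  ]
holder corners [array([ 0.4527, -0.2164,  0.06  ]), array([ 0.4467, -0.244 ,  0.06  ]), array([ 0.4064, -0.2341,  0.06  ]), array([ 0.4123, -0.2076,  0.06  ])]
rail top corners [array([0.645 , 0.2842, 0.04  ]), array([ 0.6786, -0.1953,  0.04  ]), array([ 0.617 , -0.1967,  0.04  ]), array([0.5858, 0.2793, 0.04  ])]
slot line [array([0.6375, 0.173 , 0.04  ]), array([ 0.6544, -0.0607,  0.04  ])]
block top corners [array([0.4754, 0.3453, 0.036 ]), array([0.4453, 0.1506, 0.036 ]), array([0.3863, 0.1594, 0.036 ]), array([0.4169, 0.3528, 0.036 ])]
lens top bar (.138) [array([0.451, 0.34 , 0.106]), array([0.4283, 0.2774, 0.106 ])]
lamp [ 0.6438 -0.0955  0.12  ] screen [0.6239 0.2042 0.12  ]
t 0.2 tcp [ 0.2193 -0.5849  0.2219] yawY 110.55 tilt [-0.0006  0.0012] F [ 0.7 -0.5 -0.2] g 0.998 j [-54.6  22.1   0.4  -0.  -68.4 -14.8]
```

Run:
```python
from h import *
plan([0.43,-0.2255,0.19],77)
```

```text
t 0.2 tcp [ 0.2193 -0.5849  0.2219] yawY 110.55 tilt [-0.0006  0.0012] F [ 0.7 -0.5 -0.2] g 0.998 j [-54.6  22.1   0.4  -0.  -68.4 -14.8]
world d [ 0.2107  0.3594 -0.0319] tool shift now [-0.3234  0.2625  0.0322] after turn [-0.1244  0.3976  0.0319] rotvec [ 1.300e-03 -5.000e-04  5.856e-01] deg -33.55 alt 2.556
```

```bash
python3 -m crank '[{"delta_rot":[0,0,0.1464],"linear":[0,0,0],"gripper":100},{"delta_rot":[0,0,0.1464],"linear":[0,0,0],"gripper":100},{"delta_rot":[0,0,0.1464],"linear":[0,0,0],"gripper":100},{"delta_rot":[0,0,0.1464],"linear":[0,0,0],"gripper":100},{"delta_rot":[0,0,0],"linear":[-0.02,0.03,0],"gripper":100},{"delta_rot":[0,0,0],"linear":[-0.02,0.04,0],"gripper":100},{"delta_rot":[0,0,0],"linear":[-0.02,0.04,0],"gripper":100},{"delta_rot":[0,0,0],"linear":[-0.02,0.04,0],"gripper":100},{"delta_rot":[0,0,0],"linear":[-0.02,0.04,0],"gripper":100},{"delta_rot":[0,0,0],"linear":[-0.02,0.04,0],"gripper":100}]'
python3 - <<'E'
from h import *
plan([0.43,-0.2255,0.19],77)
E
```

```text
time_s: 1.45
tcp_pos: [0.3888, -0.3868, 0.2225]
ee_rot: [[-0.974, 0.225, -0.0], [0.225, 0.974, 0.0], [0.0, 0.0, -1.0]]
wrist_force: [1.3, -0.1, 0.5]
gripper_width: 0.997
t 1.45 tcp [ 0.3888 -0.3868  0.2225] yawY 77.0 tilt [-0.0001  0.0001] F [ 1.3 -0.1  0.5] g 0.997 j [-27.9  14.6 -10.4  -0.  -65.  -75.1]
world d [ 0.0412  0.1613 -0.0325] tool shift now [-0.0038  0.1664  0.0325] after turn [-0.0038  0.1664  0.0325] rotvec [ 0.0001 -0.0001  0.0001] deg -0.0 alt 3.142
```

```bash
python3 -m crank '[{"delta_rot":[0,0,0],"linear":[-0.001,0.042,0.008],"gripper":100},{"delta_rot":[0,0,0],"linear":[-0.001,0.042,0.008],"gripper":100},{"delta_rot":[0,0,0],"linear":[-0.001,0.042,0.008],"gripper":100},{"delta_rot":[0,0,0],"linear":[-0.001,0.040,0.008],"gripper":100},{"delta_rot":[0,0,0],"linear":[0,0,0],"gripper":100},{"delta_rot":[0,0,0],"linear":[0,0,0],"gripper":100}]'
python3 - <<'E'
from h import *
st()
c=capture("wrist"); cv2.imwrite("pics/w1.png",c["img"])
p=proj(c,[.4295,-.2255,.06]);print(p)
E
```

```text
time_s: 2.2
tcp_pos: [0.4295, -0.2274, 0.1907]
ee_rot: [[-0.974, 0.224, 0.0], [0.224, 0.974, -0.0], [-0.0, -0.0, -1.0]]
wrist_force: [-0.6, 0.5, -0.6]
gripper_width: 1.001
t 2.2 tcp [ 0.4295 -0.2274  0.1907] yawY 77.03 tilt [ 0.0002 -0.0002] F [-0.6  0.5 -0.6] g 1.001 j [ -8.7  10.1 -21.3   0.  -58.6 -94.3]
[257.01484792 184.2781275 ]
```

View pics/w1.png

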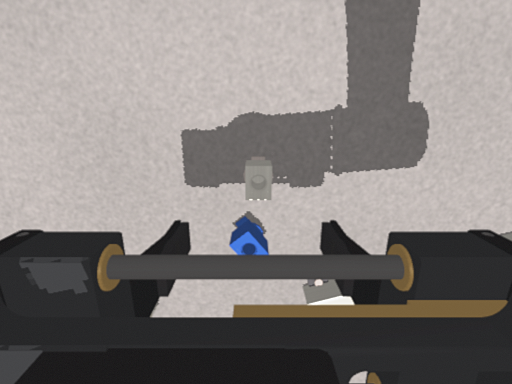

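Run:
```python
import cv2
i=cv2.imread("pics/w1.png")[145:265,205:325]
cv2.imwrite("pics/w1c.png",cv2.resize(i,None,fx=5,fy=5,interpolation=cv2.INTER_CUBIC))
```

```text
(no output)
```

View pics/w1c.png

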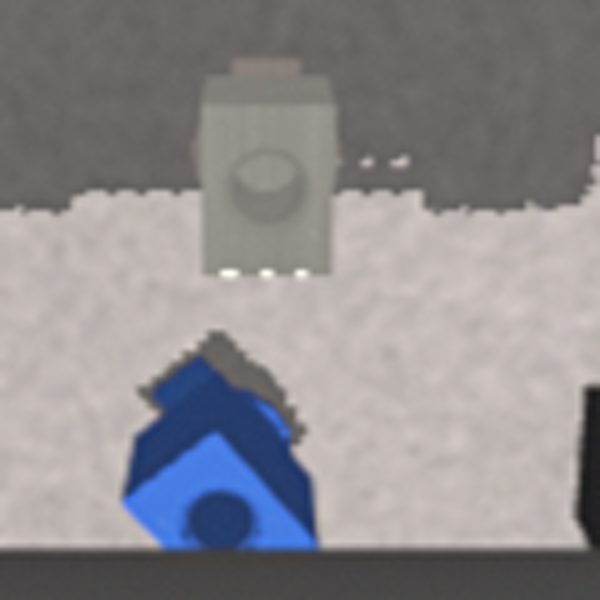

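Run:
```python
from h import *
c=capture("wrist")
P=lambda x,y,z:ray(c,205+(x-2)/5,145+(y-2)/5,z)
k=[P(*p,.06) for p in [(204,104),(336,104),(331,272),(203,272)]]
print(np.round(k,4)); m=sum(k)/4; print(m, P(268,186,.06))
a=(k[2]+k[3]-k[0]-k[1])/2; b=(k[1]+k[2]-k[0]-k[3])/2
print(np.linalg.norm(a),np.degrees(np.arctan2(a[1],a[0])),np.linalg.norm(b),np.degrees(np.arctan2(b[1],b[0])))
plan(list(m[:2])+[.03],77)
```

```text
[[ 0.4054 -0.2336  0.06  ]
 [ 0.412  -0.2051  0.06  ]
 [ 0.4501 -0.2143  0.06  ]
 [ 0.4435 -0.243   0.06  ]]
[ 0.42776701 -0.22400132  0.06      ] [ 0.42693527 -0.22392126  0.06      ]
0.039170093219220874 -13.817083298953092 0.029348535685205457 76.96616797679037
t 2.3 tcp [ 0.4294 -0.2279  0.1907] yawY 76.94 tilt [ 0.0004 -0.0002] F [-0.1 -0.1  0.7] g 1.002 j [ -8.8  10.1 -21.3   0.  -58.6 -94.3]
world d [-0.0016  0.0039 -0.1607] tool shift now [0.0025 0.0035 0.1607] after turn [0.0024 0.0035 0.1607] rotvec [-0.0001  0.0004 -0.001 ] deg 0.06 alt -3.141
```

```bash
python3 -m crank '[{"delta_rot":[0,0,0],"linear":[0.0024,0.0035,0.04],"gripper":100},{"delta_rot":[0,0,0],"linear":[0,0,0.05],"gripper":100},{"delta_rot":[0,0,0],"linear":[0,0,0.04],"gripper":100},{"delta_rot":[0,0,0],"linear":[0,0,0.0285],"gripper":100},{"delta_rot":[0,0,0],"linear":[0,0,0],"gripper":30},{"delta_rot":[0,0,0],"linear":[0,0,0],"gripper":15},{"delta_rot":[0,0,0],"linear":[0,0,0],"gripper":15},{"delta_rot":[0,0,0],"linear":[0,0,0],"gripper":15},{"delta_rot":[0,0,0],"linear":[0,0,0],"gripper":15}]'
python3 - <<'E'
from h import *
st()
E
```

```text
time_s: 3.42
tcp_pos: [0.4281, -0.2233, 0.0327]
ee_rot: [[-0.974, 0.225, 0.001], [0.225, 0.974, -0.0], [-0.001, 0.0, -1.0]]
wrist_force: [-1.1, 0.5, -0.1]
gripper_width: 0.508
t 3.42 tcp [ 0.4281 -0.2233  0.0327] yawY 77.01 tilt [ 0.0013 -0.0002] F [-1.1  0.5 -0.1] g 0.508 j [ -8.2  22.1 -32.8   0.  -35.1 -94.8]
```

```bash
python3 -m crank '[{"delta_rot":[0,0,0],"linear":[0,0,0],"gripper":15},{"delta_rot":[0,0,0],"linear":[0,0,0],"gripper":15},{"delta_rot":[0,0,0],"linear":[0,0,0],"gripper":15}]'
python3 - <<'E'
from h import *
st()
E
```

```text
time_s: 3.8
tcp_pos: [0.4278, -0.2232, 0.0322]
ee_rot: [[-0.974, 0.225, 0.0], [0.225, 0.974, 0.0], [-0.0, 0.0, -1.0]]
wrist_force: [-0.7, 0.8, 2.8]
gripper_width: 0.34
t 3.8 tcp [ 0.4278 -0.2232  0.0322] yawY 77.01 tilt [0. 0.] F [-0.7  0.8  2.8] g 0.34 j [ -8.2  22.1 -32.8  -0.  -35.1 -94.8]
```

```bash
python3 -m crank '[{"delta_rot":[0,0,0],"linear":[0,0,-0.04],"gripper":15},{"delta_rot":[0,0,0],"linear":[0,0,-0.04],"gripper":15},{"delta_rot":[0,0,-0.17],"linear":[0,0,-0.03],"gripper":15},{"delta_rot":[0,0,-0.17],"linear":[0,0,-0.03],"gripper":15},{"delta_rot":[0,0,-0.17],"linear":[0,0,-0.03],"gripper":15},{"delta_rot":[0,0,-0.17],"linear":[0,0,0],"gripper":15},{"delta_rot":[0,0,-0.17],"linear":[0,0,0],"gripper":15},{"delta_rot":[0,0,-0.17],"linear":[0,0,0],"gripper":15},{"delta_rot":[0,0,-0.17],"linear":[0,0,0],"gripper":15},{"delta_rot":[0,0,-0.17],"linear":[0,0,0],"gripper":15}]'
python3 - <<'E'
from h import *
plan([.632,.03,.2],184)
E
```

```text
time_s: 5.05
tcp_pos: [0.4272, -0.223, 0.2013]
ee_rot: [[-0.419, -0.908, -0.002], [-0.908, 0.419, 0.001], [-0.0, 0.002, -1.0]]
wrist_force: [-0.1, -0.2, -1.8]
gripper_width: 0.345
t 5.05 tcp [ 0.4272 -0.223   0.2013] yawY 155.23 tilt [-0.0015  0.0007] F [-0.1 -0.2 -1.8] g 0.345 j [ -8.2   9.1 -20.8  -0.  -60.2 -16.5]
world d [ 0.2048  0.253  -0.0013] tool shift now [-0.3155 -0.08    0.0012] after turn [-0.2381 -0.222   0.0013] rotvec [ 1.600e-03  4.000e-04 -5.021e-01] deg 28.77 alt -2.639
```

```bash
python3 -m crank '[{"delta_rot":[0,0,-0.167],"linear":[0,0,0],"gripper":15},{"delta_rot":[0,0,-0.167],"linear":[0,0,0],"gripper":15},{"delta_rot":[0,0,-0.167],"linear":[0,0,0],"gripper":15},{"delta_rot":[0,0,0],"linear":[-0.034,-0.032,0],"gripper":15},{"delta_rot":[0,0,0],"linear":[-0.034,-0.032,0],"gripper":15},{"delta_rot":[0,0,0],"linear":[-0.034,-0.032,0],"gripper":15},{"delta_rot":[0,0,0],"linear":[-0.034,-0.032,0],"gripper":15},{"delta_rot":[0,0,0],"linear":[-0.034,-0.032,0],"gripper":15},{"delta_rot":[0,0,0],"linear":[-0.034,-0.032,0],"gripper":15},{"delta_rot":[0,0,0],"linear":[-0.034,-0.03,0],"gripper":15}]'; python3 -m crank '[{"delta_rot":[0,0,0],"linear":[0,0,0],"gripper":15},{"delta_rot":[0,0,0],"linear":[0,0,0],"gripper":15}]';  python3 - <<'E'
from h import *
plan([.632,.03,.2],184)
c=capture("wrist"); cv2.imwrite("pics/w2.png",c["img"])
cv2.imwrite("pics/w2c.png",cv2.resize(c["img"][:290],(800,453),interpolation=cv2.INTER_CUBIC))
E
```

```text
time_s: 6.3
tcp_pos: [0.6346, 0.0296, 0.201]
ee_rot: [[0.063, -0.998, -0.002], [-0.998, -0.063, -0.0], [0.0, 0.002, -1.0]]
wrist_force: [0.2, -0.2, -1.3]
gripper_width: 0.341
time_s: 6.55
tcp_pos: [0.6334, 0.0282, 0.2009]
ee_rot: [[0.063, -0.998, -0.003], [-0.998, -0.063, -0.0], [0.0, 0.003, -1.0]]
wrist_force: [-0.6, 0.3, -0.9]
gripper_width: 0.34
t 6.55 tcp [0.6334 0.0282 0.2009] yawY -176.36 tilt [-0.0025 -0.0004] F [-0.6  0.3 -0.9] g 0.34 j [ 17.1  23.8   0.1  -0.  -66.4 -13.5]
world d [-0.0014  0.0018 -0.0009] tool shift now [-0.0019  0.0013  0.001 ] after turn [-0.0019  0.0013  0.0009] rotvec [ 0.0026 -0.0002 -0.0064] deg 0.36 alt -3.135
```

View pics/w2c.png

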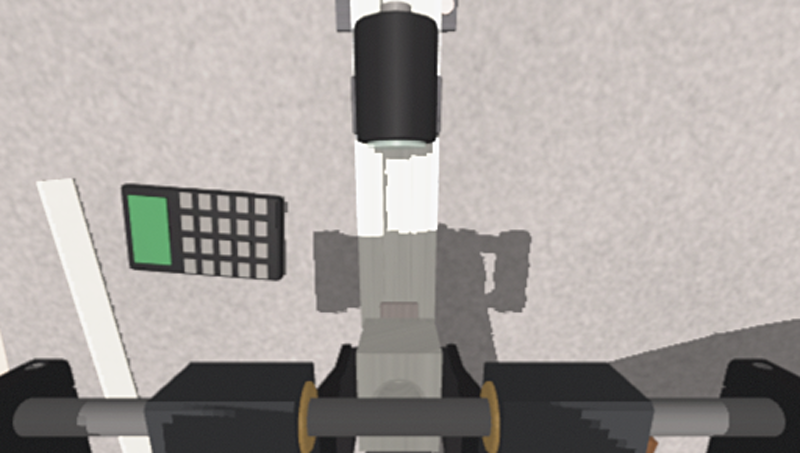

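Run:
```python
import cv2
i=cv2.imread("pics/w2.png")
cv2.imwrite("pics/w2d.png",cv2.resize(i[0:215,190:320],None,fx=4.6,fy=2.75,interpolation=cv2.INTER_CUBIC))
t=cv2.imread("pics/top0.png")
cv2.imwrite("pics/t2.png",cv2.resize(t[165:225,135:235],None,fx=8,fy=8,interpolation=cv2.INTER_CUBIC))
cv2.imwrite("pics/t3.png",cv2.resize(t[165:225,215:315],None,fx=8,fy=8,interpolation=cv2.INTER_CUBIC))
```

```text
(no output)
```

View pics/w2d.png

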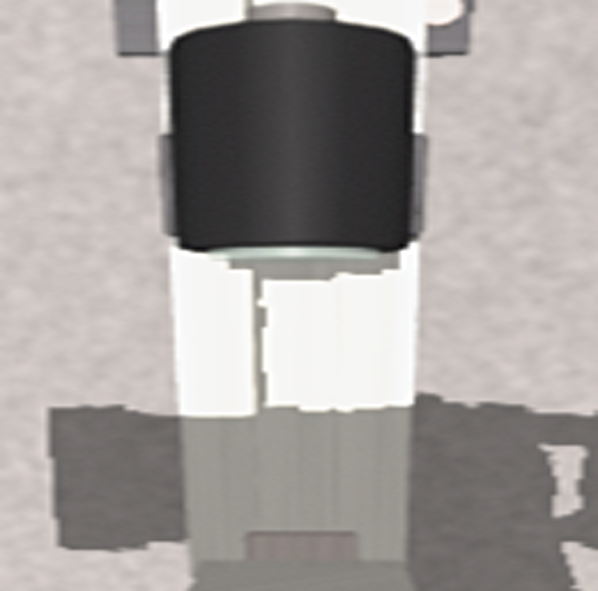

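View pics/t2.png

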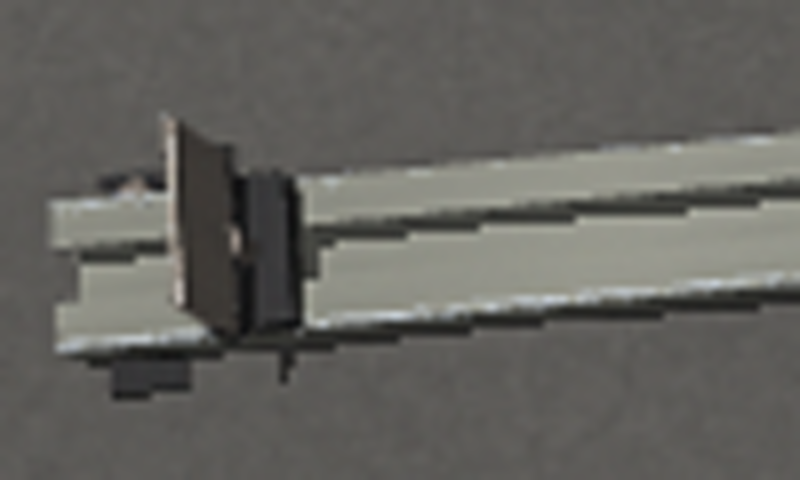

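View pics/t3.png

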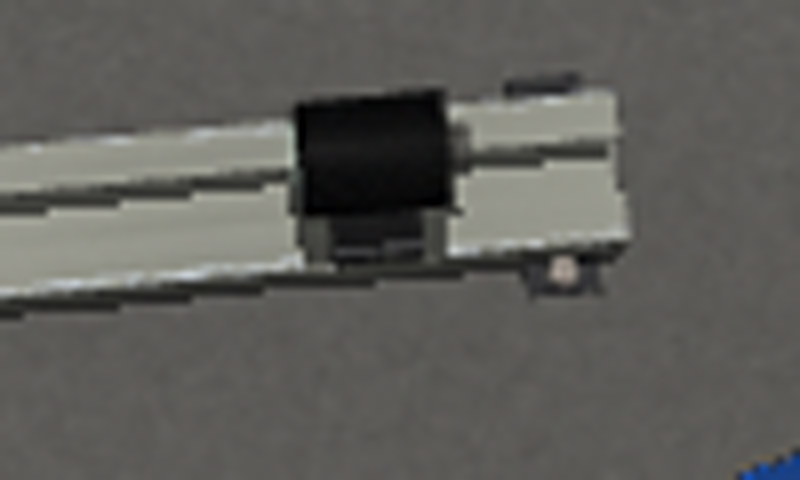

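Run:
```python
from h import *
c=capture("wrist"); t=capture("top")
W=lambda x,y,z:ray(c,190-.5+(x+.5)/4.6+0,-.5+(y+.5)/2.75,z)
L=[W(175,300,.04),W(191,560,.04)];Rr=[W(418,260,.04),W(409,540,.04)]
print(np.round(L,4),np.round(Rr,4))
for a in (L,Rr):
    d=a[0]-a[1]; print(np.degrees(np.arctan2(-d[1],-d[0])))
# centre at y=0
def xat(a,y): return a[0][0]+(a[1][0]-a[0][0])*(y-a[0][1])/(a[1][1]-a[0][1])
print([ (y,xat(L,y),xat(Rr,y),(xat(L,y)+xat(Rr,y))/2) for y in (-.05,0,.05)])
print("lamp rims",W(295,22,.142),W(295,247,.142))
T2=lambda x,y,z:ray(t,135-.5+(x+.5)/8,165-.5+(y+.5)/8,z)
T3=lambda x,y,z:ray(t,215-.5+(x+.5)/8,165-.5+(y+.5)/8,z)
A=[T2(60,202,.04),T2(60,352,.04)];B=[T3(614,92,.04),T3(624,242,.04)]
print("rail ends",A,B); a=(A[0]+A[1])/2;b=(B[0]+B[1])/2;d=b-a;print(a,b,np.linalg.norm(d),np.degrees(np.arctan2(-d[1],-d[0])),(a+b)/2)
print("lamp top ends z.12",T3(299,160,.12),T3(450,155,.12), "screen top edge z.163",T2(168,118,.163),T2(184,305,.163))
```

```text
[[ 0.6693 -0.0529  0.04  ]
 [ 0.661   0.0622  0.04  ]] [[ 0.6099 -0.0724  0.04  ]
 [ 0.6015  0.0487  0.04  ]]
94.1266084091184
93.98375995865072
[(-0.05, np.float64(0.6691316931376426), np.float64(0.6083569779896637), np.float64(0.6387443355636532)), (0, np.float64(0.6655243082679749), np.float64(0.6048748785184186), np.float64(0.6351995933931968)), (0.05, np.float64(0.6619169233983073), np.float64(0.6013927790471736), np.float64(0.6316548512227405))]
lamp rims [ 0.64327098 -0.12254034  0.142     ] [ 0.63990711 -0.06780352  0.142     ]
rail ends [array([0.6474822 , 0.28233736, 0.04      ]), array([0.58763264, 0.28114796, 0.04      ])] [array([ 0.6799752 , -0.19298611,  0.04      ]), array([ 0.61956372, -0.19468466,  0.04      ])]
[0.61755742 0.28174266 0.04      ] [ 0.64976946 -0.19383539  0.04      ] 0.47666769611058724 93.87486218584148 [0.63366344 0.04395364 0.04      ]
lamp top ends z.12 [ 0.64222716 -0.06803938  0.12      ] [ 0.64270538 -0.12399504  0.12      ] screen top edge z.163 [0.65708632 0.20614042 0.163     ] [0.58971043 0.19948883 0.163     ]
```

Run:
```python
import cv2
i=cv2.imread("pics/w2.png")
cv2.imwrite("pics/w2e.png",cv2.resize(i[185:265,210:300],None,fx=7,fy=7,interpolation=cv2.INTER_CUBIC))
```

```text
(no output)
```

View pics/w2e.png

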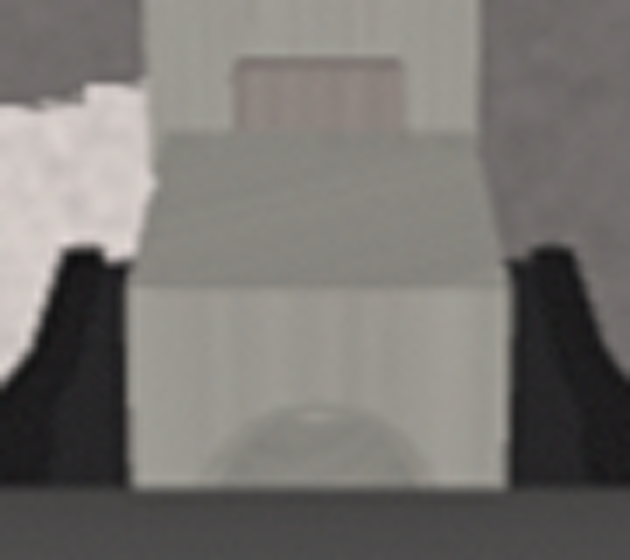

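Run:
```python
from h import *
c=capture("wrist"); s=st()
W=lambda x,y,z:ray(c,210-.5+(x+.5)/7,185-.5+(y+.5)/7,z)
zt=s["tcp_pos"][2]+.0278
for n,p,q,z in [("top",(127,288),(512,288),zt),("foot",(235,60),(404,60),zt-.06),("footup",(235,60),(404,60),zt-.052)]:
    a,b=W(*p,z),W(*q,z); m=(a+b)/2; print(n,a,b,np.linalg.norm(a-b),"tool:",s["ee_rot"].T@(m-s["tcp_pos"]))
```

```text
t 6.75 tcp [0.6337 0.0274 0.2023] yawY -176.43 tilt [-0.0001  0.    ] F [-0.2  0.6 -1.3] g 0.34 j [ 17.1  23.7   0.1  -0.  -66.4 -13.5]
top [0.64930165 0.00831235 0.23008438] [0.61957033 0.00647709 0.23008438] 0.02978790929306975 tool: [ 0.01999576  0.00051347 -0.02780024]
foot [0.64344091 0.00774674 0.17008438] [0.62521024 0.00661889 0.17008438] 0.0182655181515293 tool: [0.02020123 0.00063181 0.03219977]
footup [0.64323214 0.00529823 0.17808438] [0.62575545 0.00421702 0.17808438] 0.01751010329466726 tool: [0.02263207 0.0006154  0.02419973]
```

Run:
```python
from h import *
plan([.632,.0538,.085],184.0)
```

```text
t 6.75 tcp [0.6337 0.0274 0.2023] yawY -176.43 tilt [-0.0001  0.    ] F [-0.2  0.6 -1.3] g 0.34 j [ 17.1  23.7   0.1  -0.  -66.4 -13.5]
world d [-0.0017  0.0264 -0.1173] tool shift now [-0.0265  0.      0.1173] after turn [-2.650e-02 -1.000e-04  1.173e-01] rotvec [ 0.0001  0.     -0.0076] deg 0.43 alt -3.134
```

```bash
python3 -m crank '[{"delta_rot":[0,0,-0.0075],"linear":[-0.0265,0,0],"gripper":15},{"delta_rot":[0,0,0],"linear":[0,0,0.04],"gripper":15},{"delta_rot":[0,0,0],"linear":[0,0,0.04],"gripper":15},{"delta_rot":[0,0,0],"linear":[0,0,0.036],"gripper":15},{"delta_rot":[0,0,0],"linear":[0,0,0],"gripper":15},{"delta_rot":[0,0,0],"linear":[0,0,0],"gripper":15}]'
python3 - <<'E'
from h import *
plan([.632,.0538,.0555],184.0)
c=capture("wrist"); cv2.imwrite("pics/w3.png",cv2.resize(c["img"][:290],(800,453),interpolation=cv2.INTER_CUBIC))
c=capture("scene"); cv2.imwrite("pics/s3.png",cv2.resize(c["img"][170:300,210:360],None,fx=5,fy=4.5,interpolation=cv2.INTER_CUBIC))
E
```

```text
time_s: 7.5
tcp_pos: [0.6338, 0.0546, 0.088]
ee_rot: [[0.071, -0.997, 0.003], [-0.997, -0.071, 0.0], [0.0, -0.003, -1.0]]
wrist_force: [1.7, 0.4, -0.6]
gripper_width: 0.345
t 7.5 tcp [0.6338 0.0546 0.088 ] yawY -175.93 tilt [0.0031 0.0002] F [ 1.7  0.4 -0.6] g 0.345 j [ 19.5  29.7  -7.8   0.1 -52.3 -15.5]
world d [-0.0018 -0.0008 -0.0325] tool shift now [0.0007 0.002  0.0325] after turn [0.0007 0.0019 0.0325] rotvec [-0.0031 -0.      0.0012] deg -0.07 alt 3.14
```

View pics/w3.png

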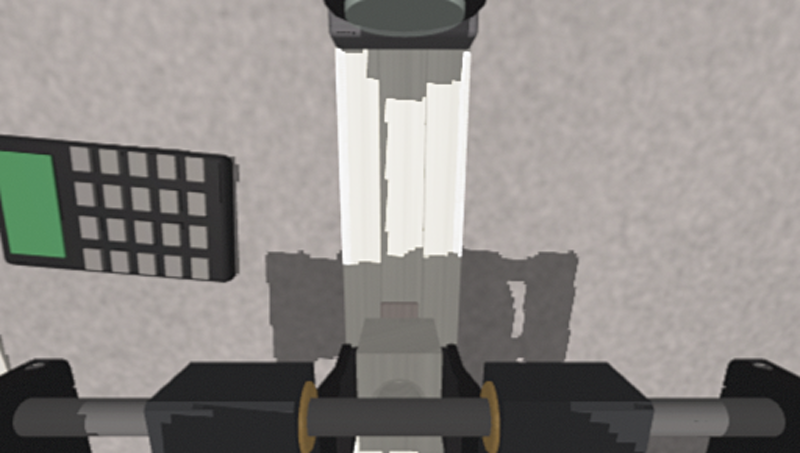

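View pics/s3.png

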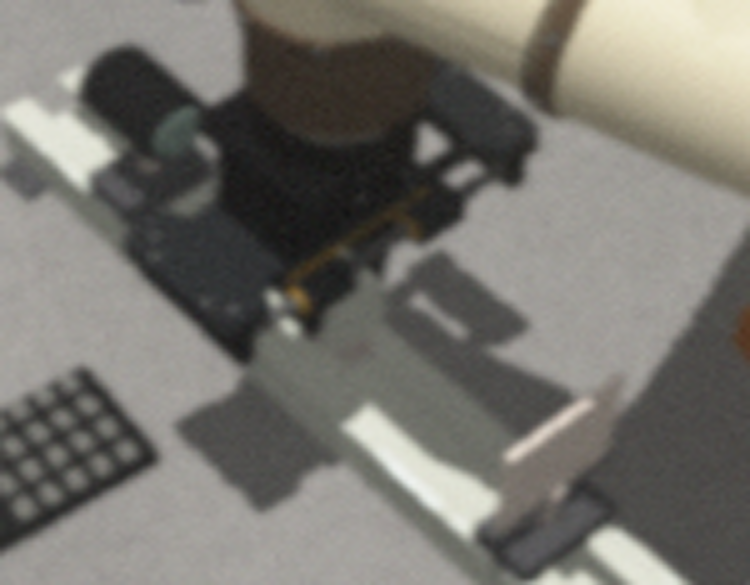

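```bash
python3 -m crank '[{"delta_rot":[0,0,0],"linear":[0,0.0012,0],"gripper":15},{"delta_rot":[0,0,0],"linear":[0,0,0.01],"gripper":15},{"delta_rot":[0,0,0],"linear":[0,0,0.008],"gripper":15},{"delta_rot":[0,0,0],"linear":[0,0,0],"gripper":15}]'
python3 - <<'E'
from h import *
plan([.632,.0538,.0555],184.0)
E
```

```text
time_s: 8.1
tcp_pos: [0.6308, 0.0545, 0.0668]
ee_rot: [[0.071, -0.997, -0.002], [-0.997, -0.071, -0.001], [0.001, 0.002, -1.0]]
wrist_force: [-0.1, 0.7, -1.3]
gripper_width: 0.344
t 8.1 tcp [0.6308 0.0545 0.0668] yawY -175.94 tilt [-0.0021 -0.0007] F [-0.1  0.7 -1.3] g 0.344 j [ 19.6  31.   -9.1  -0.  -50.  -15.5]
world d [ 0.0012 -0.0007 -0.0113] tool shift now [ 0.0008 -0.0012  0.0113] after turn [ 0.0008 -0.0011  0.0113] rotvec [ 0.0021 -0.0005  0.001 ] deg -0.06 alt 3.141
```

```bash
python3 -m crank '[{"delta_rot":[0,0,0],"linear":[0,0,0.005],"gripper":15},{"delta_rot":[0,0,0],"linear":[0,0,0.004],"gripper":15},{"delta_rot":[0,0,0],"linear":[0,0,0.002],"gripper":15},{"delta_rot":[0,0,0],"linear":[0,0,0],"gripper":15},{"delta_rot":[0,0,0],"linear":[0,0,0],"gripper":15}]'
python3 - <<'E'
from h import *
plan([.632,.0538,.0555],184.0)
E
```

```text
time_s: 8.72
tcp_pos: [0.6315, 0.0547, 0.0572]
ee_rot: [[0.071, -0.997, 0.0], [-0.997, -0.071, 0.0], [-0.0, -0.0, -1.0]]
wrist_force: [0.1, 0.6, -0.9]
gripper_width: 0.344
t 8.72 tcp [0.6315 0.0547 0.0572] yawY -175.93 tilt [0.0003 0.    ] F [ 0.1  0.6 -0.9] g 0.344 j [ 19.6  31.6  -9.6   0.  -48.7 -15.5]
world d [ 0.0005 -0.0009 -0.0017] tool shift now [ 0.001  -0.0004  0.0017] after turn [ 0.001  -0.0004  0.0017] rotvec [-0.0003  0.      0.0011] deg -0.07 alt 3.14
```

```bash
python3 -m crank '[{"delta_rot":[0,0,0],"linear":[0.0008,0,0.0015],"gripper":15},{"delta_rot":[0,0,0],"linear":[0,0,0],"gripper":15},{"delta_rot":[0,0,0],"linear":[0,0,0],"gripper":15}]';python3 -m crank '[{"delta_rot":[0,0,0],"linear":[0,0,0.001],"gripper":15},{"delta_rot":[0,0,0],"linear":[0,0,0],"gripper":15}]'
```

```text
time_s: 9.1
tcp_pos: [0.6315, 0.0539, 0.0556]
ee_rot: [[0.071, -0.997, 0.0], [-0.997, -0.071, -0.0], [0.0, -0.0, -1.0]]
wrist_force: [0.8, -0.5, -2.3]
gripper_width: 0.341
time_s: 9.35
tcp_pos: [0.6316, 0.0539, 0.0552]
ee_rot: [[0.071, -0.997, 0.0], [-0.997, -0.071, -0.0], [0.0, -0.0, -1.0]]
wrist_force: [-0.9, 0.5, 2.9]
gripper_width: 0.341
```

```bash
python3 -m crank '[{"delta_rot":[0,0,0.1745],"linear":[0,0,-0.0007],"gripper":15},{"delta_rot":[0,0,0.1745],"linear":[0,0,0],"gripper":15},{"delta_rot":[0,0,0.1745],"linear":[0,0,0],"gripper":15}]';python3 -m crank '[{"delta_rot":[0,0,0.1745],"linear":[0,0,0],"gripper":15},{"delta_rot":[0,0,0.1745],"linear":[0,0,0],"gripper":15},{"delta_rot":[0,0,0.1745],"linear":[0,0,0],"gripper":15},{"delta_rot":[0,0,0.1745],"linear":[0,0,0],"gripper":15},{"delta_rot":[0,0,0.1745],"linear":[0,0,0],"gripper":15},{"delta_rot":[0,0,0.1755],"linear":[0,0,0],"gripper":15},{"delta_rot":[0,0,0],"linear":[0,0,0],"gripper":15},{"delta_rot":[0,0,0],"linear":[0,0,0],"gripper":15}]';python3 - <<'E'
from h import *
plan([.632,.0538,.0555],94.0)
c=capture("wrist"); cv2.imwrite("pics/w4.png",cv2.resize(c["img"][:290],(800,453),interpolation=cv2.INTER_CUBIC))
E
```

```text
time_s: 9.72
tcp_pos: [0.6317, 0.0539, 0.0552]
ee_rot: [[-0.442, -0.897, 0.001], [-0.897, 0.442, 0.0], [-0.0, -0.0, -1.0]]
wrist_force: [-0.3, -0.1, 0.4]
gripper_width: 0.341
time_s: 10.72
tcp_pos: [0.6317, 0.054, 0.0552]
ee_rot: [[-0.997, -0.073, 0.001], [-0.073, 0.997, 0.0], [-0.001, 0.0, -1.0]]
wrist_force: [-0.5, 0.4, -0.6]
gripper_width: 0.344
t 10.72 tcp [0.6317 0.054  0.0552] yawY 94.17 tilt [0.0005 0.0001] F [-0.5  0.4 -0.6] g 0.344 j [  19.5   31.7   -9.7    0.   -48.5 -105.3]
world d [ 0.0003 -0.0002  0.0003] tool shift now [-0.0003 -0.0002 -0.0003] after turn [-0.0003 -0.0002 -0.0003] rotvec [0.0001 0.0005 0.003 ] deg -0.17 alt 3.139
```

View pics/w4.png

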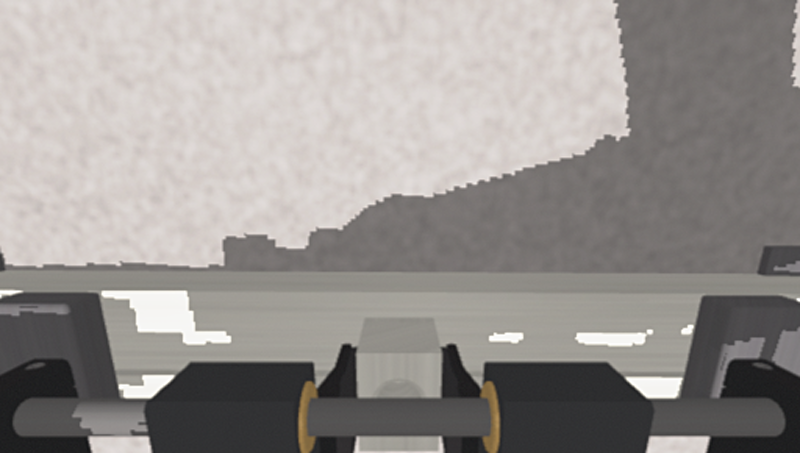

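```bash
python3 -m crank '[{"delta_rot":[0,0,0],"linear":[0,0,0.0003],"gripper":60},{"delta_rot":[0,0,0],"linear":[0,0,0],"gripper":60},{"delta_rot":[0,0,0],"linear":[0,0,0],"gripper":60},{"delta_rot":[0,0,0],"linear":[0,0,0],"gripper":60},{"delta_rot":[0,0,0],"linear":[0,0,-0.03],"gripper":60},{"delta_rot":[0,0,0],"linear":[0,0,-0.05],"gripper":60},{"delta_rot":[0,0,0],"linear":[0,0,-0.05],"gripper":60},{"delta_rot":[0,0,0],"linear":[0,0,-0.045],"gripper":60},{"delta_rot":[0,0,0],"linear":[0,0,0],"gripper":60}]';python3 - <<'E'
from h import *
st()
c=capture("wrist"); cv2.imwrite("pics/w5.png",c["img"]); cv2.imwrite("pics/w5b.png",cv2.resize(c["img"][:290],(800,453),interpolation=cv2.INTER_CUBIC))
E
```

```text
time_s: 11.9
tcp_pos: [0.6336, 0.0543, 0.2352]
ee_rot: [[-0.997, -0.071, 0.01], [-0.071, 0.997, 0.002], [-0.01, 0.001, -1.0]]
wrist_force: [0.8, -0.4, -0.8]
gripper_width: 0.595
t 11.9 tcp [0.6336 0.0543 0.2352] yawY 94.06 tilt [0.0098 0.0022] F [ 0.8 -0.4 -0.8] g 0.595 j [ 1.950e+01  2.240e+01  2.800e+00  1.000e-01 -6.980e+01 -1.055e+02]
```

View pics/w5b.png

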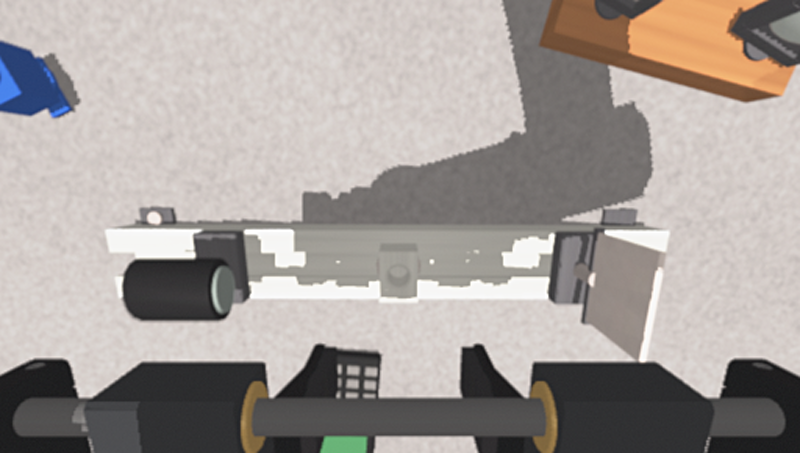

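```bash
python3 -m crank '[{"delta_rot":[0,0,0],"linear":[0,0,0],"gripper":100},{"delta_rot":[0,0,0],"linear":[0,0,0],"gripper":100}]'
python3 - <<'E'
from h import *
c=capture("wrist"); cv2.imwrite("pics/w6.png",c["img"]); np.save("w6T.npy",c["world_from_camera"])
cv2.imwrite("pics/w6b.png",cv2.resize(c["img"][145:200,230:280],None,fx=10,fy=10,interpolation=cv2.INTER_CUBIC))
print(proj(c,[.6317,.054,.083]))
plan([.44,.311,.215],160)
E
```

```text
time_s: 12.2
tcp_pos: [0.6308, 0.0538, 0.2282]
ee_rot: [[-0.998, -0.07, -0.003], [-0.07, 0.998, -0.001], [0.003, -0.001, -1.0]]
wrist_force: [-0.4, 0.3, 0.2]
gripper_width: 0.749
[255.55152038 182.74797906]
t 12.25 tcp [0.6309 0.0538 0.2284] yawY 94.02 tilt [-0.0027 -0.0008] F [ 0.3 -0.7 -0.5] g 0.79 j [  19.5   22.7    2.4   -0.   -69.8 -105.5]
world d [-0.1909  0.2572 -0.0134] tool shift now [0.1724 0.27   0.0137] after turn [-0.1764  0.2674  0.0134] rotvec [ 1.0000e-03 -2.8000e-03 -1.1515e+00] deg 65.98 alt -1.99
```

View pics/w6b.png

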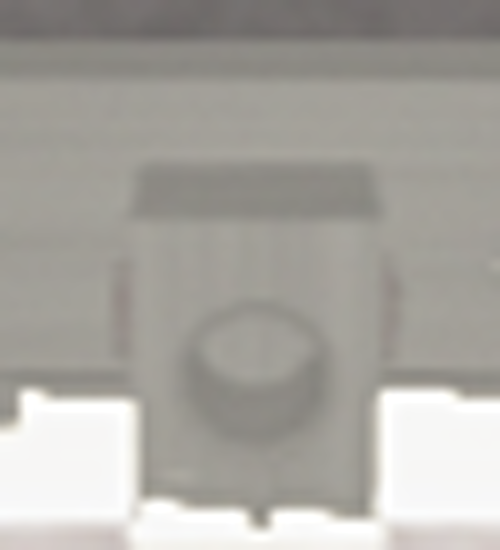

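```bash
python3 -m crank '[{"delta_rot":[0,0,-0.1645],"linear":[0,0,0],"gripper":100},{"delta_rot":[0,0,-0.1645],"linear":[0,0,0],"gripper":100},{"delta_rot":[0,0,-0.1645],"linear":[0,0,0],"gripper":100},{"delta_rot":[0,0,-0.1645],"linear":[0,0,0],"gripper":100},{"delta_rot":[0,0,-0.1645],"linear":[0,0,0],"gripper":100},{"delta_rot":[0,0,-0.1645],"linear":[0,0,0],"gripper":100},{"delta_rot":[0,0,-0.1645],"linear":[0,0,0],"gripper":100}]'; python3 -m crank '[{"delta_rot":[0,0,0],"linear":[-0.022,0.0334,0],"gripper":100},{"delta_rot":[0,0,0],"linear":[-0.022,0.0334,0],"gripper":100},{"delta_rot":[0,0,0],"linear":[-0.022,0.0334,0],"gripper":100},{"delta_rot":[0,0,0],"linear":[-0.022,0.0334,0],"gripper":100},{"delta_rot":[0,0,0],"linear":[-0.022,0.0334,0],"gripper":100},{"delta_rot":[0,0,0],"linear":[-0.022,0.0334,0],"gripper":100},{"delta_rot":[0,0,0],"linear":[-0.022,0.0334,0],"gripper":100},{"delta_rot":[0,0,0],"linear":[-0.022,0.0334,0],"gripper":100},{"delta_rot":[0,0,0],"linear":[0,0,0],"gripper":100},{"delta_rot":[0,0,0],"linear":[0,0,0],"gripper":100}]'
python3 - <<'E'
from h import *
plan([.44,.311,.215],160)
c=capture("wrist"); cv2.imwrite("pics/w7.png",c["img"]); cv2.imwrite("pics/w7b.png",cv2.resize(c["img"][80:260,160:380],None,fx=3.6,fy=3.3,interpolation=cv2.INTER_CUBIC))
E
```

```text
time_s: 13.12
tcp_pos: [0.6312, 0.0538, 0.2289]
ee_rot: [[-0.337, -0.942, -0.002], [-0.942, 0.337, -0.001], [0.001, 0.001, -1.0]]
wrist_force: [0.9, 1.5, -0.3]
gripper_width: 0.997
time_s: 14.38
tcp_pos: [0.4406, 0.3104, 0.2295]
ee_rot: [[-0.342, -0.94, -0.001], [-0.94, 0.342, -0.001], [0.001, 0.0, -1.0]]
wrist_force: [-0.2, -0.6, 0.7]
gripper_width: 0.999
t 14.38 tcp [0.4406 0.3104 0.2295] yawY 160.02 tilt [-0.0006 -0.0009] F [-0.2 -0.6  0.7] g 0.999 j [ 52.4  13.4 -11.    0.  -65.7 -72.4]
world d [-0.0006  0.0006 -0.0145] tool shift now [-0.0004  0.0007  0.0145] after turn [-0.0004  0.0007  0.0145] rotvec [ 0.0002 -0.001   0.0003] deg -0.02 alt 3.141
```

View pics/w7b.png

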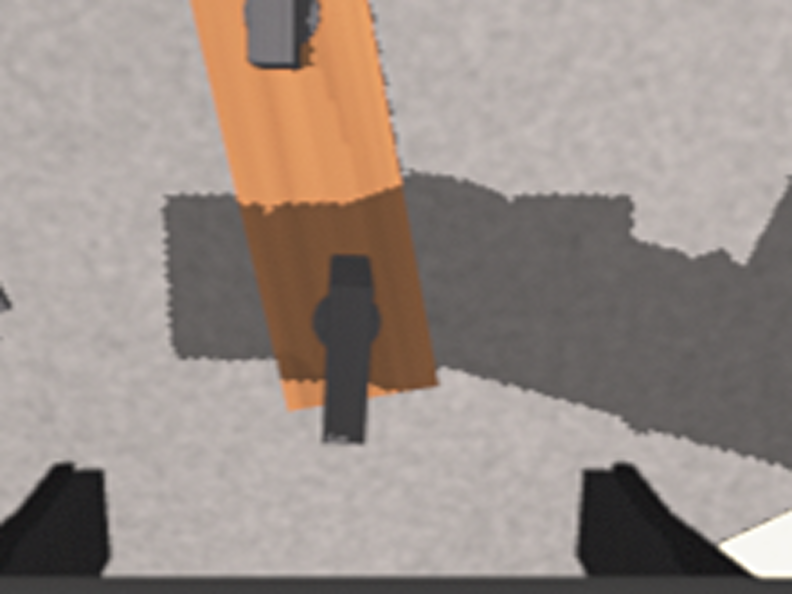

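Run:
```python
from h import *
c=capture("wrist"); 
W=lambda x,y,z:ray(c,160-.5+(x+.5)/3.6,80-.5+(y+.5)/3.3,z)
k=[W(*p,.106) for p in [(329,285),(372,286),(365,443),(322,442)]]
m=sum(k)/4; a=(k[2]+k[3]-k[0]-k[1])/2; b=(k[1]+k[2]-k[0]-k[3])/2
print(m,np.linalg.norm(a),np.degrees(np.arctan2(a[1],a[0])),np.linalg.norm(b),np.degrees(np.arctan2(b[1],b[0])))
plan([m[0],m[1],.094],np.degrees(np.arctan2(a[1],a[0]))+90)
```

```text
[0.44111846 0.31468298 0.106     ] 0.055089349859106976 67.77190560186622 0.01328062130712653 158.4241689017071
t 14.47 tcp [0.441  0.3099 0.2296] yawY 159.93 tilt [-0.0004 -0.0007] F [-0.  -0.1  0.1] g 0.999 j [ 52.3  13.4 -11.    0.  -65.7 -72.4]
world d [ 1.000e-04  4.800e-03 -1.356e-01] tool shift now [-0.0046  0.0015  0.1356] after turn [-0.0045  0.0017  0.1356] rotvec [ 0.0001 -0.0008  0.0377] deg -2.16 alt 3.104
```

```bash
python3 -m crank '[{"delta_rot":[0,0,0.0377],"linear":[-0.0045,0.0017,0.03],"gripper":60},{"delta_rot":[0,0,0],"linear":[0,0,0.045],"gripper":60},{"delta_rot":[0,0,0],"linear":[0,0,0.045],"gripper":60},{"delta_rot":[0,0,0],"linear":[0,0,0.0286],"gripper":60},{"delta_rot":[0,0,0],"linear":[0,0,0],"gripper":60}]'
python3 - <<'E'
from h import *
st()
c=capture("wrist"); cv2.imwrite("pics/w8.png",cv2.resize(c["img"][100:300,100:420],None,fx=2.5,fy=2.5,interpolation=cv2.INTER_CUBIC))
E
```

```text
time_s: 15.1
tcp_pos: [0.44, 0.3133, 0.0792]
ee_rot: [[-0.379, -0.925, -0.004], [-0.925, 0.379, -0.005], [0.006, 0.002, -1.0]]
wrist_force: [-0.3, -0.2, 0.6]
gripper_width: 0.614
t 15.1 tcp [0.44   0.3133 0.0792] yawY 157.73 tilt [-0.0036 -0.0046] F [-0.3 -0.2  0.6] g 0.614 j [ 52.7  22.7 -22.   -0.  -45.7 -74.9]
```

View pics/w8.png

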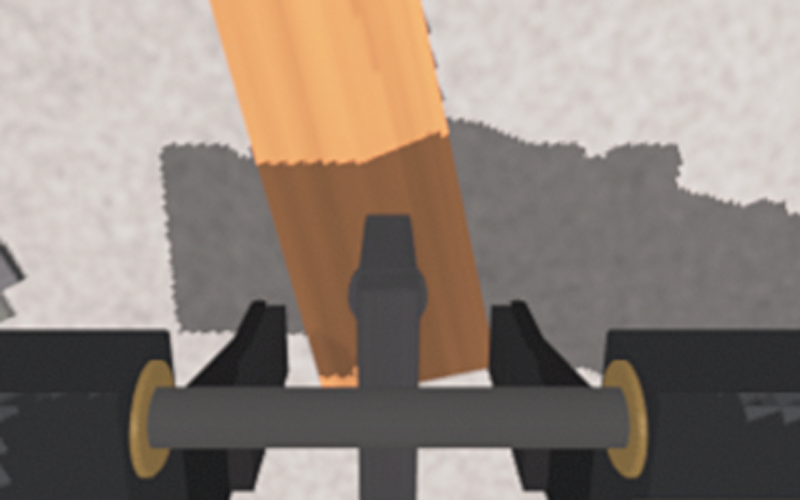

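```bash
python3 -m crank '[{"delta_rot":[0,0,0],"linear":[0,0,0],"gripper":0},{"delta_rot":[0,0,0],"linear":[0,0,0],"gripper":0},{"delta_rot":[0,0,0],"linear":[0,0,0],"gripper":0},{"delta_rot":[0,0,0],"linear":[0,0,0],"gripper":0},{"delta_rot":[0,0,0],"linear":[0,0,0],"gripper":0},{"delta_rot":[0,0,0],"linear":[0,0,0],"gripper":0},{"delta_rot":[0,0,0],"linear":[0,0,0],"gripper":0}]'; python3 -m crank '[{"delta_rot":[0,0,0],"linear":[0,0,0],"gripper":0},{"delta_rot":[0,0,0],"linear":[0,0,0],"gripper":0}]'
```

```text
time_s: 16.02
tcp_pos: [0.4407, 0.3156, 0.0816]
ee_rot: [[-0.377, -0.926, 0.0], [-0.926, 0.377, 0.0], [-0.0, -0.0, -1.0]]
wrist_force: [0.5, -0.3, 2.0]
gripper_width: 0.159
time_s: 16.27
tcp_pos: [0.4407, 0.3156, 0.0815]
ee_rot: [[-0.377, -0.926, 0.0], [-0.926, 0.377, 0.0], [-0.0, -0.0, -1.0]]
wrist_force: [-0.3, -0.1, 3.2]
gripper_width: 0.161
```

```bash
python3 -m crank '[{"delta_rot":[0,0,0],"linear":[0,0,-0.02],"gripper":0},{"delta_rot":[0,0,0],"linear":[0,0,-0.03],"gripper":0},{"delta_rot":[0,0,0],"linear":[0,0,-0.04],"gripper":0},{"delta_rot":[0,0,0],"linear":[0,0,-0.04],"gripper":0},{"delta_rot":[0,0,0],"linear":[0,0,-0.038],"gripper":0},{"delta_rot":[0,0,0],"linear":[0,0,0],"gripper":0}]'
python3 - <<'E'
from h import *
plan([.631,.0537,.25],94)
E
```

```text
time_s: 17.02
tcp_pos: [0.4414, 0.3166, 0.2521]
ee_rot: [[-0.377, -0.926, 0.004], [-0.926, 0.377, 0.005], [-0.006, -0.002, -1.0]]
wrist_force: [-0.0, -0.0, -1.0]
gripper_width: 0.156
t 17.02 tcp [0.4414 0.3166 0.2521] yawY 157.85 tilt [0.004  0.0049] F [-0. -0. -1.] g 0.156 j [ 52.8  12.7  -8.6   0.  -68.4 -74.9]
world d [ 0.1896 -0.2629 -0.0021] tool shift now [ 0.172  -0.2747  0.0016] after turn [-0.1708 -0.2755  0.0021] rotvec [0.0017 0.0065 1.1144] deg -63.85 alt 2.027
```

Shift first in the present axes (8 rows), then turn.

```bash
python3 -m crank '[{"delta_rot":[0,0,0],"linear":[0.0215,-0.0343,0],"gripper":0},{"delta_rot":[0,0,0],"linear":[0.0215,-0.0343,0],"gripper":0},{"delta_rot":[0,0,0],"linear":[0.0215,-0.0343,0],"gripper":0},{"delta_rot":[0,0,0],"linear":[0.0215,-0.0343,0],"gripper":0},{"delta_rot":[0,0,0],"linear":[0.0215,-0.0343,0],"gripper":0},{"delta_rot":[0,0,0],"linear":[0.0215,-0.0343,0],"gripper":0},{"delta_rot":[0,0,0],"linear":[0.0215,-0.0343,0],"gripper":0},{"delta_rot":[0,0,0],"linear":[0.0215,-0.0343,0],"gripper":0}]'; python3 -m crank '[{"delta_rot":[0,0,0.1592],"linear":[0,0,0],"gripper":0},{"delta_rot":[0,0,0.1592],"linear":[0,0,0],"gripper":0},{"delta_rot":[0,0,0.1592],"linear":[0,0,0],"gripper":0},{"delta_rot":[0,0,0.1592],"linear":[0,0,0],"gripper":0},{"delta_rot":[0,0,0.1592],"linear":[0,0,0],"gripper":0},{"delta_rot":[0,0,0.1592],"linear":[0,0,0],"gripper":0},{"delta_rot":[0,0,0.1592],"linear":[0,0,0],"gripper":0},{"delta_rot":[0,0,0],"linear":[0,0,0],"gripper":0},{"delta_rot":[0,0,0],"linear":[0,0,0],"gripper":0}]'
python3 - <<'E'
from h import *
plan([.631,.0537,.19],94)
c=capture("wrist"); cv2.imwrite("pics/w9o.png",c["img"]); cv2.imwrite("pics/w9.png",cv2.resize(c["img"][60:300,100:420],None,fx=2.5,fy=2.5,interpolation=cv2.INTER_CUBIC))
E
```

```text
time_s: 18.02
tcp_pos: [0.6295, 0.0516, 0.2469]
ee_rot: [[-0.377, -0.926, -0.004], [-0.926, 0.377, -0.0], [0.002, 0.004, -1.0]]
wrist_force: [1.3, 0.4, -1.8]
gripper_width: 0.156
time_s: 19.15
tcp_pos: [0.6293, 0.0527, 0.2482]
ee_rot: [[-0.997, -0.072, -0.002], [-0.072, 0.997, -0.0], [0.002, -0.0, -1.0]]
wrist_force: [-0.2, -0.7, -1.1]
gripper_width: 0.152
t 19.15 tcp [0.6293 0.0527 0.2482] yawY 94.11 tilt [-0.002  -0.0003] F [-0.2 -0.7 -1.1] g 0.152 j [  19.4   21.9    3.9   -0.   -72.1 -105.3]
world d [ 0.0017  0.001  -0.0582] tool shift now [-0.0019  0.0009  0.0582] after turn [-0.0017  0.0009  0.0582] rotvec [-0.0001 -0.002   0.002 ] deg -0.11 alt 3.14
```

View pics/w9.png

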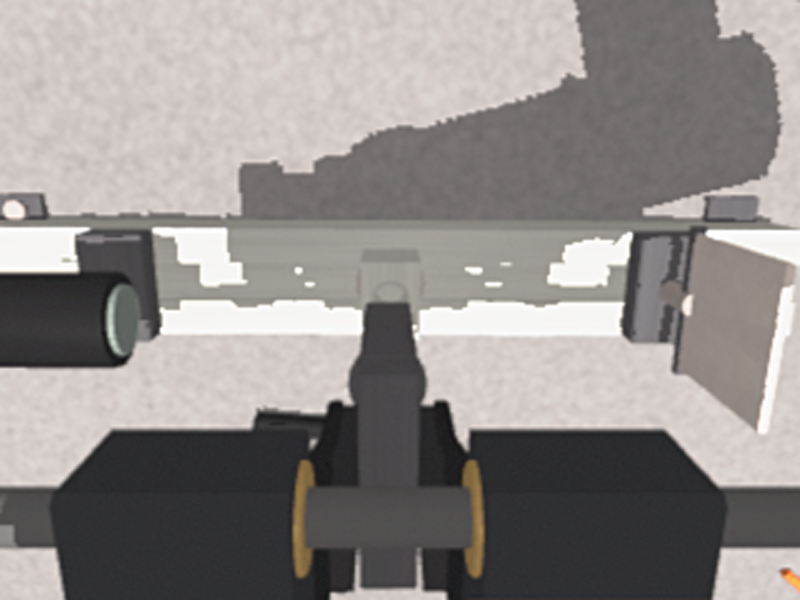

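Run:
```python
import cv2
i=cv2.imread("pics/w9o.png")
j=cv2.resize(i[155:245,225:285],None,fx=6.5,fy=6.5,interpolation=cv2.INTER_CUBIC)
cv2.imwrite("pics/w9c.png",cv2.convertScaleAbs(j,alpha=1.8,beta=20))
```

```text
(no output)
```

View pics/w9c.png

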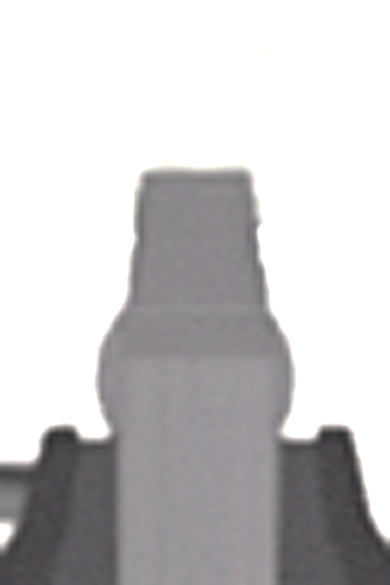

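Run:
```python
from h import *
c=capture("wrist"); s=st(); R=s["ee_rot"]; t=s["tcp_pos"]
def q(x,y,zl,n): 
    p=proj(c,t+R@np.array([x,y,.0085-zl])); print(n,np.round((p-[225,155]+.5)*6.5-.5,1))
# zl: height above lens_mid
for y in(-.007,.007):
    q(.028,y,.033,"top front"); q(.028,y,-.033,"bottom front")
for y in(-.013,.013): q(0,y,-.037,"shoulder under"); q(0,y,-.033,"shoulder top")
q(.013,0,-.037,"sh front");
for y in (-.0065,.0065): q(0,y,-.065,"tip")
q(.0065,0,-.065,"tip front")
```

```text
t 19.25 tcp [0.6296 0.0527 0.2488] yawY 94.06 tilt [-0.0009 -0.0001] F [-0.6 -0.1 -0.4] g 0.155 j [  19.4   21.8    3.9   -0.   -72.1 -105.4]
top front [119.9 357.1]
bottom front [143.2 165.8]
top front [287.1 357.1]
bottom front [259.7 165.8]
shoulder under [ 98.8 372.3]
shoulder top [ 97.  383.8]
shoulder under [303.6 372.4]
shoulder top [305.5 383.8]
sh front [201.3 274.7]
tip [155.  302.2]
tip [246.3 302.2]
tip front [200.7 258.6]
```

```bash
python3 -m crank '[{"delta_rot":[0,0,0],"linear":[-0.0017,0.0013,0.02],"gripper":0},{"delta_rot":[0,0,0],"linear":[0,0,0.03],"gripper":0},{"delta_rot":[0,0,0],"linear":[0,0,0.026],"gripper":0},{"delta_rot":[0,0,0],"linear":[0,0,0],"gripper":0},{"delta_rot":[0,0,0],"linear":[0,0,0],"gripper":0},{"delta_rot":[0,0,0],"linear":[0,0,0],"gripper":0}]'
python3 - <<'E'
from h import *
plan([.631,.0537,.17],94)
c=capture("wrist"); cv2.imwrite("pics/w10o.png",c["img"])
j=cv2.resize(c["img"][150:250,210:300],None,fx=6.5,fy=6,interpolation=cv2.INTER_CUBIC)
cv2.imwrite("pics/w10.png",cv2.convertScaleAbs(j,alpha=1.6,beta=10))
c=capture("scene"); cv2.imwrite("pics/s10.png",cv2.resize(c["img"][170:300,210:360],None,fx=5,fy=4.5,interpolation=cv2.INTER_CUBIC))
E
```

```text
time_s: 20.0
tcp_pos: [0.6322, 0.0543, 0.175]
ee_rot: [[-0.998, -0.07, 0.003], [-0.07, 0.998, 0.001], [-0.003, 0.0, -1.0]]
wrist_force: [0.7, -0.2, -0.4]
gripper_width: 0.159
t 20.0 tcp [0.6322 0.0543 0.175 ] yawY 94.01 tilt [0.0029 0.0007] F [ 0.7 -0.2 -0.4] g 0.159 j [  19.5   24.9   -2.2    0.   -62.8 -105.5]
world d [-0.0012 -0.0006 -0.005 ] tool shift now [ 0.0013 -0.0006  0.005 ] after turn [ 0.0013 -0.0006  0.005 ] rotvec [0.0005 0.003  0.0002] deg -0.01 alt 3.141
```

View pics/w10.png

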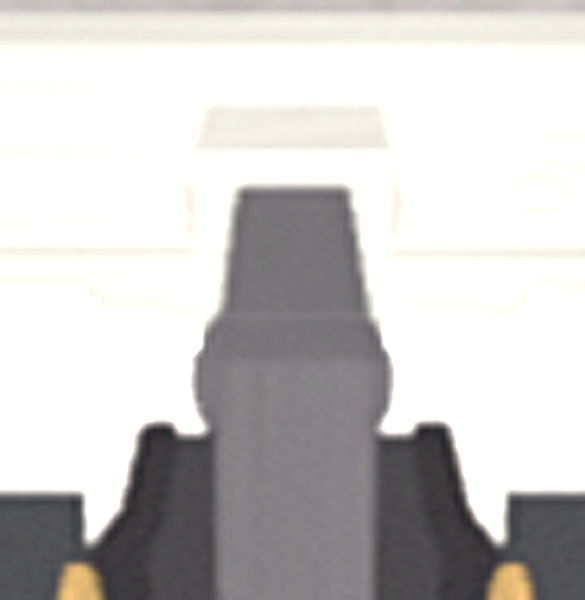

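View pics/s10.png

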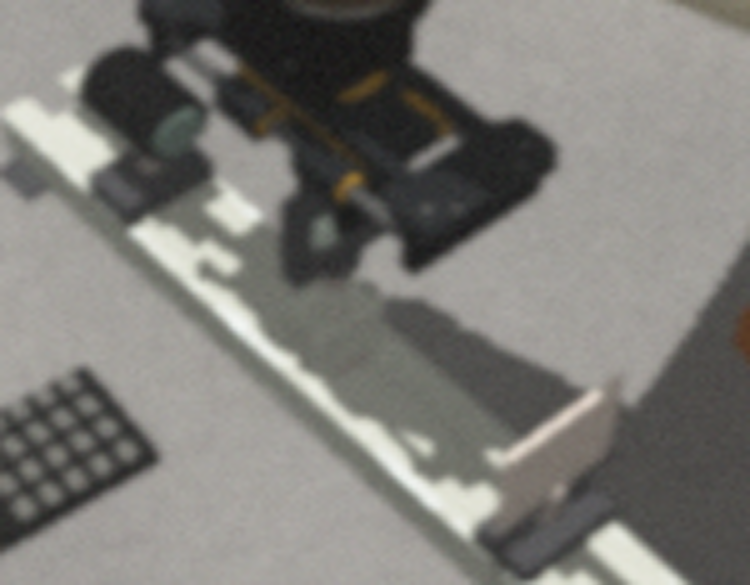

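Run:
```python
from h import *
c=capture("wrist"); s=st(); R=s["ee_rot"]; t=s["tcp_pos"]
W=lambda x,y,z:ray(c,210-.5+(x+.5)/6.5,150-.5+(y+.5)/6,z)
for n,p,z,o in [("holder front top",(293.5,149),.083,.020),("holder bottom front",(293.5,107),.045,.020),("lens bottom front",(294.5,187),t[2]-.0085-.033,.028),("lens top front",(295,361),t[2]-.0085+.033,.028)]:
    w=W(*p,z); print(n,np.round(w,4),"tool",np.round(R.T@(w-t)-[o,0,0],4))
```

```text
t 20.15 tcp [0.6318 0.0542 0.1743] yawY 94.0 tilt [0.0017 0.0005] F [ 0.1 -0.5 -1.2] g 0.16 j [  19.5   24.9   -2.2    0.   -62.8 -105.5]
holder front top [0.6113 0.0522 0.083 ] tool [ 0.0008 -0.0006  0.0913]
holder bottom front [0.6121 0.0523 0.045 ] tool [-0.     -0.0006  0.1293]
lens bottom front [0.6049 0.0519 0.1328] tool [-0.0009 -0.0005  0.0415]
lens top front [0.6043 0.0518 0.1988] tool [-0.0005 -0.0005 -0.0245]
```

```bash
python3 -m crank '[{"delta_rot":[0,0,0],"linear":[0.001,0,0.008],"gripper":0},{"delta_rot":[0,0,0],"linear":[0,0,0.008],"gripper":0},{"delta_rot":[0,0,0],"linear":[0,0,0.006],"gripper":0},{"delta_rot":[0,0,0],"linear":[0,0,0],"gripper":0}]';  python3 -m crank '[{"delta_rot":[0,0,0],"linear":[0,0,0.006],"gripper":0},{"delta_rot":[0,0,0],"linear":[0,0,0.006],"gripper":0},{"delta_rot":[0,0,0],"linear":[0,0,0],"gripper":0}]'
```

```text
time_s: 20.65
tcp_pos: [0.6301, 0.0539, 0.1504]
ee_rot: [[-0.998, -0.07, -0.001], [-0.07, 0.998, -0.0], [0.001, -0.0, -1.0]]
wrist_force: [0.5, -0.7, -1.8]
gripper_width: 0.159
time_s: 21.02
tcp_pos: [0.6301, 0.054, 0.1386]
ee_rot: [[-0.998, -0.069, -0.001], [-0.069, 0.998, -0.0], [0.001, -0.0, -1.0]]
wrist_force: [0.6, -1.4, -0.5]
gripper_width: 0.158
```

Stem is in the bore without force; 10 mm to go.

```bash
python3 -m crank '[{"delta_rot":[0,0,0],"linear":[0,0,0.005],"gripper":0},{"delta_rot":[0,0,0],"linear":[0,0,0.003],"gripper":0},{"delta_rot":[0,0,0],"linear":[0,0,0.001],"gripper":0},{"delta_rot":[0,0,0],"linear":[0,0,0],"gripper":0}]';  python3 -m crank '[{"delta_rot":[0,0,0],"linear":[0,0,0.001],"gripper":0},{"delta_rot":[0,0,0],"linear":[0,0,0],"gripper":0}]'
python3 - <<'E'
from h import *
st()
c=capture("wrist"); cv2.imwrite("pics/w11o.png",c["img"])
j=cv2.resize(c["img"][150:250,210:300],None,fx=6.5,fy=6,interpolation=cv2.INTER_CUBIC)
cv2.imwrite("pics/w11.png",cv2.convertScaleAbs(j,alpha=1.6,beta=10))
E
```

```text
time_s: 21.52
tcp_pos: [0.6304, 0.054, 0.1303]
ee_rot: [[-0.998, -0.07, -0.0], [-0.07, 0.998, -0.0], [0.0, -0.0, -1.0]]
wrist_force: [1.1, -0.1, -1.0]
gripper_width: 0.16
time_s: 21.78
tcp_pos: [0.6303, 0.054, 0.1294]
ee_rot: [[-0.998, -0.07, -0.0], [-0.07, 0.998, 0.0], [0.0, 0.0, -1.0]]
wrist_force: [-0.8, -0.2, -1.8]
gripper_width: 0.156
t 21.77 tcp [0.6303 0.054  0.1294] yawY 93.99 tilt [-0.0001  0.    ] F [-0.8 -0.2 -1.8] g 0.156 j [  19.5   27.1   -5.6   -0.   -57.3 -105.5]
```

View pics/w11.png

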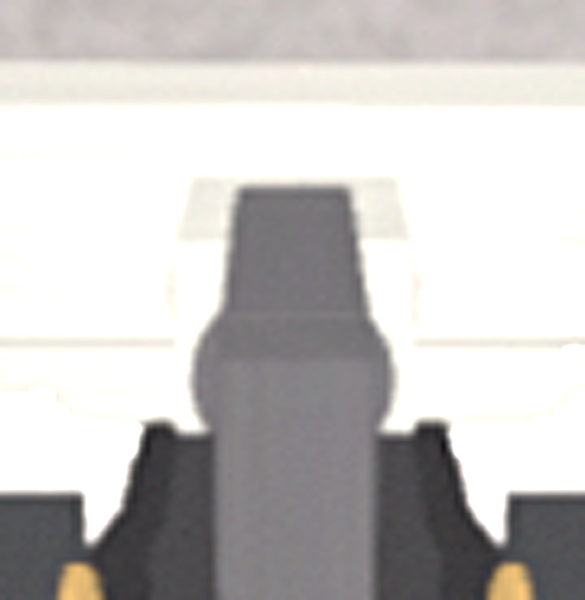

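```bash
python3 -m crank '[{"delta_rot":[0,0,0],"linear":[0,0,0.001],"gripper":0},{"delta_rot":[0,0,0],"linear":[0,0,0],"gripper":0}]';  python3 -m crank '[{"delta_rot":[0,0,0],"linear":[0,0,0.001],"gripper":0},{"delta_rot":[0,0,0],"linear":[0,0,0],"gripper":0}]'
```

```text
time_s: 22.08
tcp_pos: [0.6306, 0.0541, 0.1286]
ee_rot: [[-0.998, -0.07, 0.001], [-0.07, 0.998, 0.0], [-0.001, 0.0, -1.0]]
wrist_force: [0.1, -0.8, 1.2]
gripper_width: 0.157
time_s: 22.32
tcp_pos: [0.6308, 0.054, 0.1285]
ee_rot: [[-0.998, -0.07, 0.001], [-0.07, 0.998, -0.0], [-0.001, -0.0, -1.0]]
wrist_force: [-1.2, -0.3, 4.8]
gripper_width: 0.156
```

```bash
python3 -m crank '[{"delta_rot":[0,0,0],"linear":[0,0,0],"gripper":25},{"delta_rot":[0,0,0],"linear":[0,0,0],"gripper":40},{"delta_rot":[0,0,0],"linear":[0,0,0],"gripper":60},{"delta_rot":[0,0,0],"linear":[0,0,0],"gripper":60},{"delta_rot":[0,0,0],"linear":[0,0,-0.02],"gripper":60},{"delta_rot":[0,0,0],"linear":[0,0,-0.04],"gripper":60},{"delta_rot":[0,0,0],"linear":[0,0,-0.05],"gripper":60},{"delta_rot":[0,0,0],"linear":[0,0,-0.03],"gripper":60},{"delta_rot":[0,0,0],"linear":[0,0,0],"gripper":60},{"delta_rot":[0,0,0],"linear":[0,0,0],"gripper":60}]'
python3 - <<'E'
from h import *
st()
c=capture("wrist"); cv2.imwrite("pics/w12o.png",c["img"])
cv2.imwrite("pics/w12.png",cv2.resize(c["img"][60:290,100:420],None,fx=2.5,fy=2.5,interpolation=cv2.INTER_CUBIC))
E
```

```text
time_s: 23.58
tcp_pos: [0.6297, 0.0541, 0.2662]
ee_rot: [[-0.998, -0.069, -0.002], [-0.069, 0.998, 0.0], [0.002, 0.0, -1.0]]
wrist_force: [0.4, 1.2, -0.7]
gripper_width: 0.601
t 23.57 tcp [0.6297 0.0541 0.2662] yawY 93.98 tilt [-0.0019  0.0001] F [ 0.4  1.2 -0.7] g 0.601 j [  19.5   21.4    5.7   -0.   -74.4 -105.5]
```

View pics/w12.png

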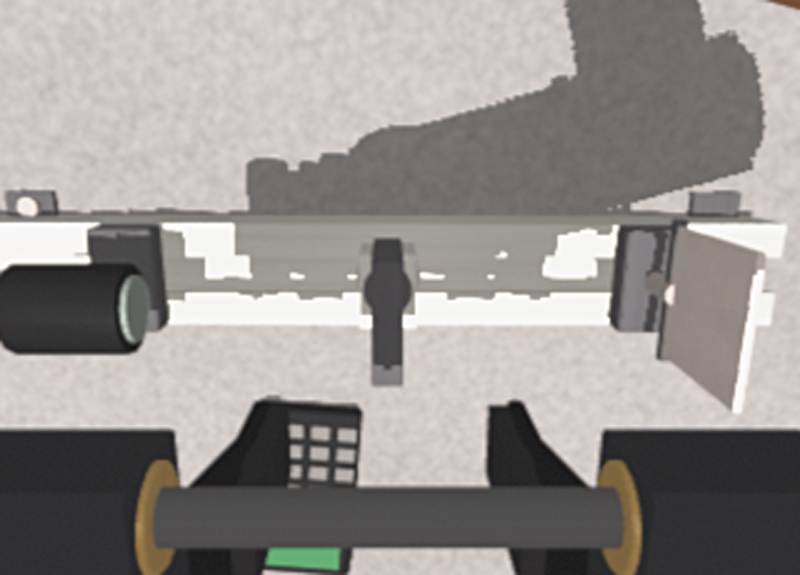

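```bash
python3 -m crank '[{"delta_rot":[0,0,0],"linear":[0.03,-0.02,-0.02],"gripper":60},{"delta_rot":[0,0,0],"linear":[0.04,-0.03,0],"gripper":60},{"delta_rot":[0,0,0],"linear":[0.04,-0.03,0],"gripper":60},{"delta_rot":[0,0,0],"linear":[0.04,-0.03,0],"gripper":60},{"delta_rot":[0,0,0],"linear":[0.03,-0.03,0],"gripper":60},{"delta_rot":[0,0,0],"linear":[0.03,-0.03,0],"gripper":60},{"delta_rot":[0,0,0],"linear":[0,-0.03,0],"gripper":60},{"delta_rot":[0,0,0],"linear":[0,-0.03,0],"gripper":60},{"delta_rot":[0,0,0],"linear":[0,0,0],"gripper":60}]'
python3 - <<'E'
from h import *
st()
c=capture("scene"); cv2.imwrite("pics/s13.png",cv2.resize(c["img"][150:310,200:430],None,fx=3.45,fy=3.45,interpolation=cv2.INTER_CUBIC))
for z in (.04,.083,.153): print(z,(proj(c,[.6313,.054,z])-[200,150])*3.45)
c=capture("top"); cv2.imwrite("pics/t13.png",cv2.resize(c["img"][120:280,100:330],None,fx=3.4,fy=3.4,interpolation=cv2.INTER_CUBIC))
c=capture("wrist"); cv2.imwrite("pics/w13.png",c["img"])
E
```

```text
time_s: 24.75
tcp_pos: [0.4362, -0.1912, 0.2858]
ee_rot: [[-0.998, -0.067, -0.003], [-0.067, 0.998, 0.0], [0.003, 0.001, -1.0]]
wrist_force: [0.7, 0.5, 0.7]
gripper_width: 0.6
t 24.75 tcp [ 0.4362 -0.1912  0.2858] yawY 93.82 tilt [-0.0032  0.0004] F [0.7 0.5 0.7] g 0.6 j [ -4.1   4.9 -13.2  -0.  -72.1 -82.1]
0.04 [264.99872014 333.17023394]
0.083 [265.56834867 301.59254112]
0.153 [266.57668375 245.69489148]
```

View pics/s13.png

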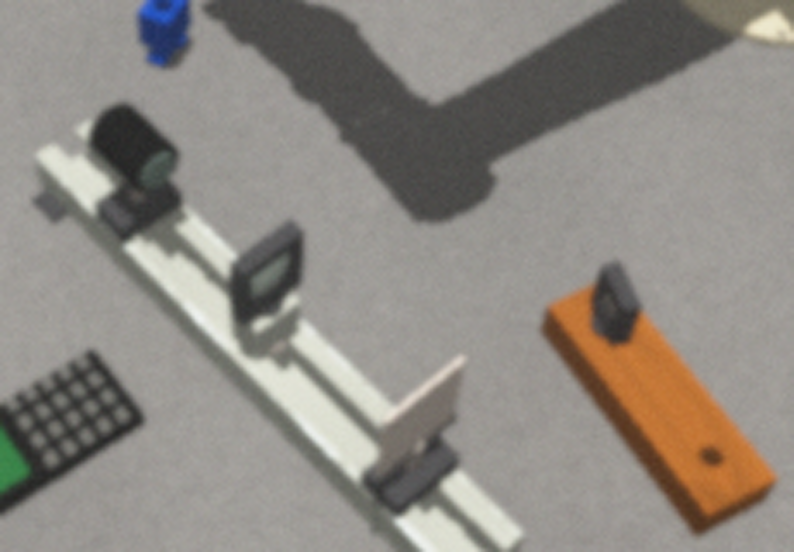

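View pics/t13.png

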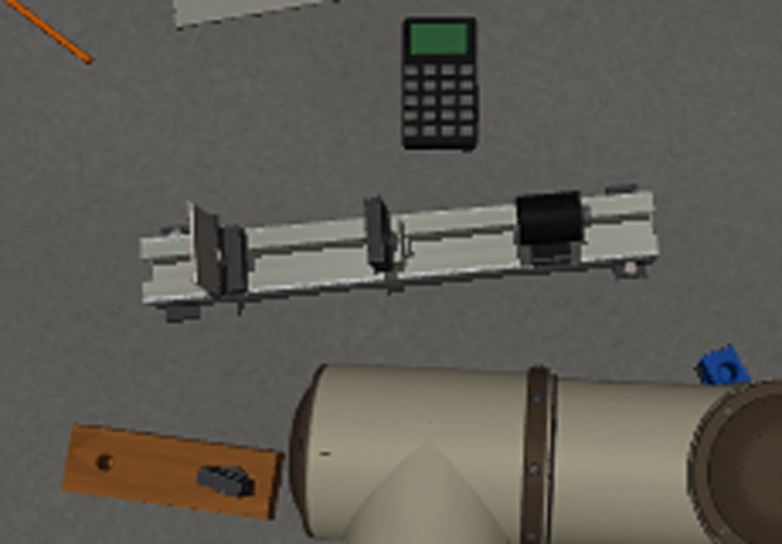

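View pics/w13.png

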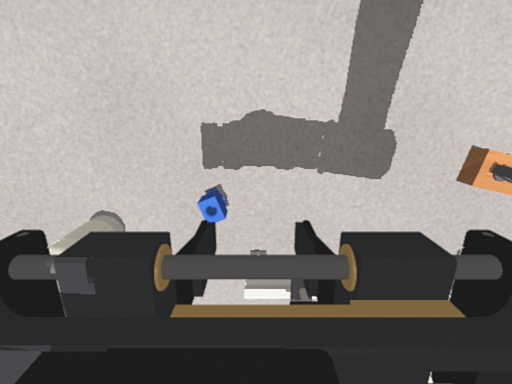

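Run:
```python
from station import workorder
print(workorder.finish_job())
```

```text
the job is handed in; nothing more can be done
None
```

The holder is in the rail half-way between lamp and screen and the framed lens is seated in it; I handed the job in at about 25 s of the 64 s.

- **Holder:** I pushed the foot of the silver holder (not the blue look-alike) down through the slot until the flange met the rail. I then gave it a quarter turn, so the gripper jaws lined up with the rail (94.2° against 94.0° measured for the rail). The flange stayed down at its rail-top height throughout the turn.
- **Position:** In the wrist view after I let go, the holder was within about 1 pixel of midway between the inner edges of the lamp and screen bases.
- **Lens:** I pulled the framed lens from the block and lowered it into the bore. It met firm contact at exactly the calculated home height (TCP 128.5 mm, about 5 N).
- **Final pictures:** The last scene and top views show the lens upright, facing along the rail, with its top edge where a fully home lens should appear. The slit plate is still in its hole, and the calculator shows no sign of having moved. The bottle was not in those last crops, but the arm never went near it.

**Disagreements:** No check failed. The rail centreline differed by about 1.6 mm between the wrist and top cameras, and my readings of where the lens sat in the gripper varied by just under 1 mm. Both are within the slot and bore clearances. I could not see the foot under the lips directly; that it has caught rests on the measured turn and height.

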